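# Put the potter's wheel in full speed and start it

## Robot

A 7-joint arm with a two-finger parallel gripper is mounted at the origin on the work surface. World frame = base frame: x ahead of the robot, y to its left, z up, the work surface at z = 0. Lengths are in m, angles in rad, forces in N, time in s.
With the tool pointing down it reaches from about 0.425 to 1.025 m from the base axis. Payload 9.4 kg.
Tool frame: the origin (TCP) lies at the very end of the fingers, on their centre line; the grasp point (between the pads) lies 19 mm behind it; y points along the fingers, z is the direction in which the jaws open and shut, and the axes are right-handed (so a half turn about y gives the same grasp; the last joint's range is limited). The gripper opens to 85 mm and grips with 20 to 120 N. Pads are 22 mm wide; open, the fingers measure 114 mm over their backs; the gripper's body (76 mm by 85 mm) begins 54 mm behind the grasp point. The pads swing forward as they close: fully open they stand 13 mm farther back than shut.
Start: joints at [-0.077, 0.599, -0.003, 1.599, 0.002, 0.943, -0.08], TCP at [0.725, -0, 0.231] pointing down, gripper open.
Joint ranges: [-2.57, 2.57], [-0.35, 1.97], [-1.29, 1.29], [0.11, 2.56], [-1.05, 4.19], [0.11, 1.86], [-2.63, 2.63]. Speed limits (rad/s): [2.22, 2.22, 3.01, 3.01, 3.14, 3.14, 3.14].

## Interface

Orientations are given as a unit quaternion [x, y, z, w].
In Python, from rig import observe, snapshot, finish_job gives the robot as it stands. The module is installed in compiled form; this text tells all that it offers.
- The arm moves only by the tool drive_tool, never from a script. Its argument "moves" is a list of rows, each a list of 3 entries, a list of its own where there are three numbers: the shift along the tool's x, y, z in m, then the turn, a rotation vector about the tool's x, y, z in rad, then the opening, from 0 (shut) to 1 (fully open). In form: [[[tx, ty, tz], [wx, wy, wz], fingers], ...]. A call has 1 to 8 rows; each row shifts and turns the commanded pose from where the row before left it, along the tool's axes as they then stand; what a row does not reach is not made up. A row lasts 1/12 s, in which the tool goes at most 41.7 mm and 7.16 degrees, less where a joint would pass 70% of its speed; a pose out of reach is approached as far as the arm can. A call with a gripper value outside its range is refused whole. The fingers move at their own pace and stop on an object; "force" is the grip in N (left out, the last holds). Time passes only in rows, so rows that do not move let the fingers close. It gives the time, the measured TCP pose, the force and the opening at its end, in the units of the state.
- observe(): the state, without advancing time (a new reading comes with each control period).
- snapshot(name): name is "scene" or "side" or "wrist"; returns a dict with "color" (480x640x3 uint8, red, green, blue), "z_map" (480x640 float32, m along the optical axis (not along the pixel's ray), 0 where there is no reading), "fov_y" (degrees; the focal length in pixels is half the picture's height over the tangent of half this angle, whatever the lens; pixels are square), "cx", "cy" (the principal point, pixels), "rvec" (rotation vector, rad) and "tvec" (3), from world to camera coordinates, as OpenCV has them. Camera axes: x right, y down, z forward; pixel columns grow to the right and rows downward; lengths in m; the calibration is good to about 2 mm. The wrist camera is an equidistant fisheye: a pixel r from the principal point sees the ray r / f radians off the axis. A picture is of the moment at which its call begins.
- finish_job(): hands the job in, once; it reports no verdict.
The state is a dict: "clock": time; "q": joint angles; "joint_velocities": joint speeds; "effort": joint torques, N m; "ee_pos": TCP position; "tcp_rot": TCP orientation; "contact_force": force on the tool from outside, world axes, zero at the start; "ft_torque": the same for the moment, N m; "gripper_width": finger opening in m.
Only numpy, scipy, OpenCV 4.12 (cv2) and the standard library are available. Lean on these libraries where they do the work, as an engineer would, in place of code of your own. Each camera call takes 0.05 s, during which the arm holds its last target. There are 200 camera calls.

## Task

Get the potter's wheel running at full speed: push the speed lever on its deck from the stop end, past the first click (slow), all the way to the second stop so that it stays there, and only then press the low round start button fully down and let it spring back. Do not press the mushroom-shaped stop button, and leave the vase, the cup and the jar standing where they are.

Things in the scene. Friction and masses are not known exactly. Their poses are not given: they have to be found in the camera images.
- wheel: tabletop potter's wheel, fixed: grey cabinet, x -140 to +140 mm, y -480 to +130 mm, flat deck 110 mm above the bench. Origin at bench height below the lever pivot; x points away from the robot at yaw 0, y to the robot's left. Bare aluminium wheel head (240 mm across, top 142 mm above the bench) centred at x 0, y -330
- lever_pivot (a point): on the vertical axis of the speed lever, at deck height (110 mm above the bench)
- speed_lever (a joint): rad; swings about a vertical axis, clockwise from above. Direction pivot to knob in the wheel's frame = pi + 0.55 - value: 0 = stop end (knob to -x, -y; starts here), 0.55 = first detent, slow (-x), 1.10 = second stop, full speed (-x, +y), a firm end. Humps at 0.2 and 0.9: let go between them it springs to 0.55, beyond 0.9 it snaps to 1.10 and stays. Up to 8 N at the knob
- lever_knob (a point): middle of the upright round black knob (26 mm across, 122 to 177 mm above the bench) on the end of the steel speed lever; 110 mm from the pivot axis, 150 mm above the bench, moves with the lever. The lever's arm, 14 mm wide, lies 122 to 130 mm above the bench from pivot to knob
- start_top (a point): centre of the top face of the start button: low flat black cap, 32 mm across, in a grey 48 mm collar on the deck; top 130 mm above the bench when out, 8 mm above its collar. It stands on the far side of the lever pivot, left or right of the stop button (they swap places, 110 mm apart)
- start (a joint): travel of the start button, m: 0 = out, 0.006 = fully down (about 5 N); it springs back out
- stop_top (a point): centre of the top of the stop button: black mushroom head 46 mm across in a like grey collar, top 152 mm above the bench. Not to be pressed
- stop (a joint): travel of the stop button, m: 0 = out, 0.006 = fully down
- vase_mid (a point): axis of a loose terracotta vase, 110 mm across, 145 mm high, standing on the bench beside the wheel's +y end; point 70 mm above its foot
- cup_mid (a point): axis of a loose white cup, 72 mm across, 80 mm high, standing on the bench beside the wheel's +y end; point 40 mm above its foot
- jar_mid (a point): axis of a small loose glass jar, 46 mm across, 50 mm high, standing on the deck between buttons and wheel head; point 25 mm above its foot

How it is judged:
By the outcome, as a careful person would: the job done as asked, in the order asked, and still so for the second after the job is handed in, with the robot touching nothing.
It also fails if it takes over 51 s, if anything falls off the work surface, if the arm or the gripper's body presses on something with over 40 N, if the wrist force passes 120 N, or if a joint passes its speed limit or range.

## Working session

There is one attempt and no reset: what is moved stays moved. The work goes in short steps, Python scripts to look and compute and a tool call to move; the robot and the scene stay as the last step left them, time stands still between calls to the robot, and variables do not carry over. Pictures are saved under pics/ and viewed, about 8 in all and at most 12, crops included, and the job is handed in when it is done.

Besides the shell and the picture viewer there is one more tool, called after "Call:" as name(argument=value, ...) on one line, values as JSON. drive_tool: Moves the arm, as the interface text tells. Its arguments: {"type":"object","properties":{"moves":{"type":"array","items":{"type":"array"}},"force":{"type":"number"}},"required":["moves"]}

```bash
mkdir -p pics; cat > h.py <<'E'
import numpy as np, cv2
from scipy.spatial.transform import Rotation as R
from rig import observe, snapshot
def cam(s):
    Rm=cv2.Rodrigues(np.array(s["rvec"],float))[0]; t=np.array(s["tvec"],float).ravel()
    f=240/np.tan(np.radians(s["fov_y"])/2); return Rm,t,f
def cloud(s):
    Rm,t,f=cam(s); z=s["z_map"]; v,u=np.mgrid[:480,:640]
    P=np.stack([(u-s["cx"])/f*z,(v-s["cy"])/f*z,z],-1)
    return (P-t)@Rm
def ray(s,u,v,h):
    Rm,t,f=cam(s); d=np.array([(u-s["cx"])/f,(v-s["cy"])/f,1])@Rm; c=-Rm.T@t
    return c+d*(h-c[2])/d[2]
def save(n,s): cv2.imwrite(f"pics/{n}.png",s["color"][:,:,::-1])
E
python3 - <<'E'
from h import *
for n in("scene","side"):
    s=snapshot(n); save(n+"0",s); Rm,t,f=cam(s); print(n,-Rm.T@t,Rm[2],f)
    np.savez(f"{n}0.npz",**s)
print(observe())
E
```

```text
scene [0.87136562 0.45458336 0.7267199 ] [-0.39060869 -0.45563182 -0.7998903 ] 473.8896487728023
side [ 0.16022608 -0.31824211  0.45986392] [ 0.58047597  0.63356812 -0.51150668] 459.46932227719554
{'clock': 0.1, 'q': array([-0.07672284,  0.60005587, -0.00254663,  1.60002333,  0.00176506,
        0.94290728, -0.07978962]), 'joint_velocities': array([-5.79255672e-04, -5.13102353e-04, -9.17421699e-04, -2.26142751e-03,
        5.03685835e-06,  1.22443762e-03,  2.55892451e-04]), 'effort': array([ 5.48369339e-03, -7.77996039e+01,  1.57005854e+00, -2.58627266e+01,
        1.26505349e-02,  5.64093614e-03,  1.40001674e-05]), 'ee_pos': array([7.24590700e-01, 1.61327617e-05, 2.30504975e-01]), 'tcp_rot': array([ 0.50039032, -0.50030345,  0.4996594 , -0.49964635]), 'contact_force': array([ 0.45575651,  0.32201773, -0.14879337]), 'ft_torque': array([-0.01543522, -0.03565262, -0.01436018]), 'gripper_width': 0.0849817354308054}
```

View pics/scene0.png

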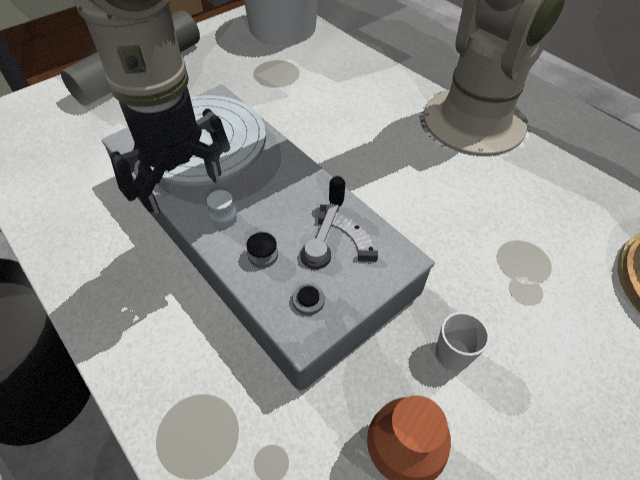

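View pics/side0.png

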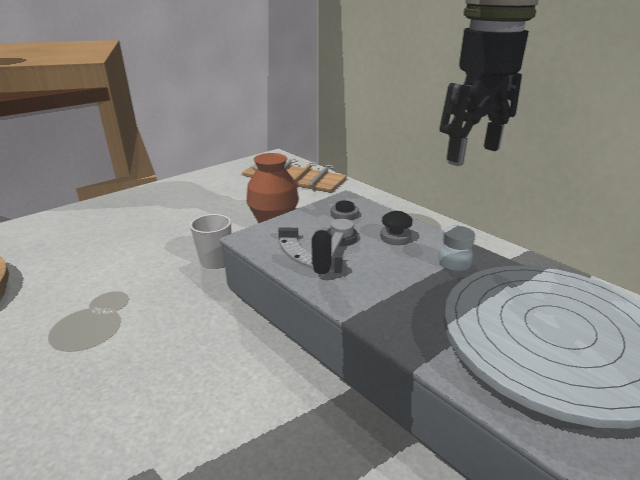

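Scene view: lever knob at about (337,185), pivot boss (316,248), low start button (309,296), mushroom stop (262,243), jar (221,208), cup (462,340), vase (410,440). The side view agrees: start (344,207), mushroom (397,222), knob (321,250).

```bash
python3 - <<'E'
from h import *
S={n:dict(np.load(n+"0.npz")) for n in("scene","side")}
def blob(n,x0,y0,x1,y1,thr=45):
    m=np.zeros((480,640),np.uint8); m[y0:y1,x0:x1]=(S[n]["color"][y0:y1,x0:x1].max(-1)<thr)
    k,l,st,c=cv2.connectedComponentsWithStats(m); i=1+st[1:,4].argmax()
    return l==i,st[i],c[i]
for nm,b in dict(knob=("scene",322,170,352,210),start=("scene",295,282,325,312),stop=("scene",240,228,282,270),
  knobS=("side",305,225,335,278),startS=("side",330,198,358,213),stopS=("side",378,205,415,232)).items():
    m,st,c=blob(*b); s=S[b[0]]; P=cloud(s)[m&(s["z_map"]>0)]
    top=P[P[:,2]>np.percentile(P[:,2],97)-.006]
    h=.150 if 'knob' in nm else .130 if 'start' in nm else .145
    print(nm,st,c.round(1),"ray",ray(s,*c,h).round(4),"top",top.mean(0).round(4),"cloudmed",np.median(P,0).round(4),P[:,2].max().round(3))
P=cloud(S["scene"]); 
m=(P[...,2]>.105)&(P[...,2]<.114); q=P[m]; q=q[(q[:,0]>.4)]
print(cv2.minAreaRect((q[:,:2]*1000).astype(np.float32)), q.min(0),q.max(0))
s=S["scene"]
for u,v in[(316,244),(316,248),(430,265),(302,375)]: print(u,v,P[v,u].round(4))
print("pivot ray@.14?",ray(s,316,246,P[246,316,2]).round(4))
E
```

```text
knob [329 177  16  29 377] [336.6 190.6] ray [0.4973 0.0646 0.15  ] top [0.5011 0.0682 0.1767] cloudmed [0.5049 0.0726 0.1622] 0.18
start [298 287  21  20 339] [307.9 296.2] ray [0.6538 0.1814 0.13  ] top [0.653  0.1808 0.1305] cloudmed [0.6538 0.1817 0.1304] 0.134
stop [247 233  29  25 587] [261.  244.8] ray [0.6574 0.0727 0.145 ] top [0.6565 0.0716 0.1503] cloudmed [0.659  0.0754 0.1488] 0.155
knobS [313 234  18  40 557] [321.7 255.3] ray [0.4937 0.0556 0.15  ] top [0.4955 0.0574 0.1706] cloudmed [0.4932 0.0549 0.1491] 0.176
startS [347 206   7   6  24] [349.8 208.8] ray [0.6457 0.1569 0.13  ] top [0.6522 0.1632 0.1256] cloudmed [0.6511 0.1632 0.1253] 0.128
stopS [390 223  22   9  80] [398.8 228. ] ray [0.6321 0.0433 0.145 ] top [0.6471 0.0504 0.1391] cloudmed [0.6472 0.0554 0.1373] 0.142
((592.1356201171875, 45.216949462890625), (281.0927429199219, 803.033447265625), 0.4995894432067871) [ 0.44983066 -0.35707819  0.10500112] [0.73510999 0.4474176  0.11399932]
316 244 [0.5888 0.1215 0.1391]
316 248 [0.5928 0.1263 0.1372]
430 265 [0.4624 0.2506 0.1099]
302 375 [0.7223 0.2519 0.0788]
pivot ray@.14? [0.5896 0.1225 0.1357]
```

Call:
drive_tool(moves=[[[-0.003,0,-0.038],[0,0,0],0],[[-0.003,0,-0.038],[0,0,0],0],[[-0.003,0,-0.038],[0,0,0],0],[[-0.003,0,-0.038],[0,0,0],0],[[-0.003,0,-0.038],[0,0,0],0],[[-0.002,0,-0.04],[0,0,0],0],[[0,0,0],[0,0,0],0],[[0,0,0],[0,0,0],0]], force=40)

```text
clock: 0.77
ee_pos: [0.4931, 0.017, 0.2316]
tcp_rot: [0.5, -0.5, 0.5, -0.5]
contact_force: [2.0, -0.1, 0.7]
gripper_width: -0.0003
```

```bash
python3 - <<'E'
from h import *
o=observe(); print(o["clock"],o["ee_pos"],o["tcp_rot"],o["gripper_width"],o["contact_force"])
s=snapshot("side"); save("side1",s)
w=snapshot("wrist"); save("wrist1",w)
E
python3 -c "
import cv2,numpy as np
a=cv2.imread('pics/side1.png');b=cv2.imread('pics/wrist1.png')
cv2.imwrite('pics/c1.png',cv2.resize(np.hstack([a,b]),(800,300)))"
```

```text
0.7667 [0.49306436 0.0169582  0.2315832 ] [ 0.50037465 -0.49997617  0.499703   -0.49994594] -0.0003484684607634351 [ 1.95947028 -0.11124668  0.69512419]
```

View pics/c1.png

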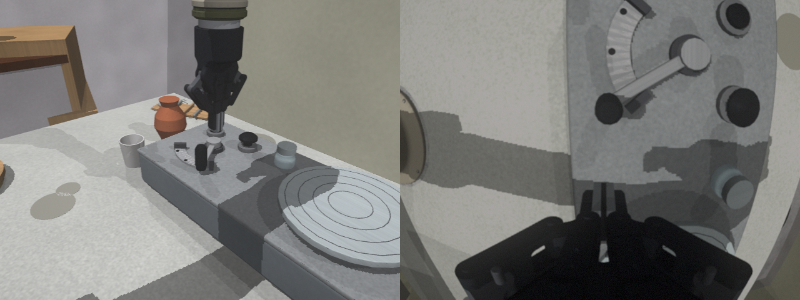

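The left half (side) shows the gripper above the lever. The right half (wrist) shows the shut fingertips at (605,190), lined up with the knob at (607,108) and clear of it on its -y side. Next I descend and push.

Call:
drive_tool(moves=[[[0,0.03,0],[0,0,0],0],[[0,0.03,0],[0,0,0],0],[[0,0.029,0],[0,0,0],0],[[0,0,0],[0,0,0],0],[[-0.01,0,0],[0,0,0],0],[[-0.01,0,0],[0,0,0],0],[[-0.01,0,-0.004],[0,0,0],0],[[-0.01,0,-0.004],[0,0,0],0]])

```text
clock: 1.53
ee_pos: [0.4861, 0.0564, 0.1434]
tcp_rot: [0.5, -0.5, 0.5, -0.499]
contact_force: [-5.5, -6.5, 0.3]
gripper_width: -0.0004
```

Call:
drive_tool(moves=[[[-0.012,0,-0.004],[0,0,0],0],[[-0.012,0,-0.001],[0,0,0],0],[[-0.012,0,0.002],[0,0,0],0],[[-0.012,0,0.004],[0,0,0],0],[[-0.012,0,0.004],[0,0,0],0],[[-0.012,0,0.005],[0,0,0],0],[[-0.008,0,0.004],[0,0,0],0],[[0,0,0],[0,0,0],0]])

```text
clock: 2.2
ee_pos: [0.5027, 0.14, 0.143]
tcp_rot: [-0.499, 0.499, -0.5, 0.502]
contact_force: [0.3, 1.5, 0.6]
gripper_width: -0.0003
```

```bash
python3 - <<'E'
from h import *
o=observe(); print(o["clock"],o["ee_pos"],o["contact_force"])
s=snapshot("scene"); save("sc2",s); w=snapshot("wrist"); save("wr2",w)
a=cv2.imread('pics/sc2.png');b=cv2.imread('pics/wr2.png')
cv2.imwrite('pics/c2.png',np.hstack([a[130:430,180:580],b[:300,120:520]]))
E
```

```text
2.2 [0.50268753 0.13999983 0.14304459] [0.29412198 1.4660312  0.5576383 ]
```

View pics/c2.png

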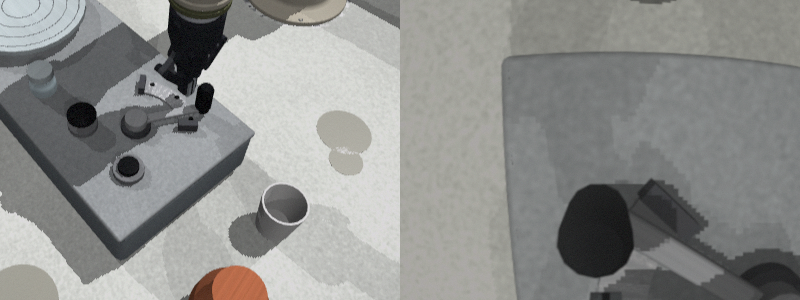

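The left half (scene) shows the lever swung to the +y end, with the knob near (205,98) in the crop. The wrist view shows its arm against the end block. I'll push lightly against the stop to confirm, then back off and lift.

Call:
drive_tool(moves=[[[-0.006,0,-0.004],[0,0,0],0],[[-0.005,0,-0.003],[0,0,0],0],[[-0.003,0,0],[0,0,0],0],[[0,0,0],[0,0,0],0]])

```text
clock: 2.63
ee_pos: [0.4937, 0.1519, 0.1424]
tcp_rot: [-0.5, 0.5, -0.5, 0.5]
contact_force: [-0.2, 1.0, -1.1]
gripper_width: 0.0001
```

Call:
drive_tool(moves=[[[0.02,0,0],[0,0,0],0],[[0,-0.03,0],[0,0,0],0],[[0,-0.03,0],[0,0,0],0],[[0,-0.015,0],[0,0,0],0],[[0,0,0],[0,0,0],0]])

```text
clock: 3.05
ee_pos: [0.4956, 0.1311, 0.2205]
tcp_rot: [-0.498, 0.499, -0.501, 0.502]
contact_force: [0.3, 0.1, -0.6]
gripper_width: -0.0003
```

```bash
python3 - <<'E'
from h import *
o=observe(); print(o["clock"],o["ee_pos"],o["contact_force"])
for n in("scene","side"):
    s=snapshot(n); save(n+"3",s)
    P=cloud(s); m=(P[...,2]>.155)&(P[...,2]<.182)&(s["color"].max(-1)<60)&(abs(P[...,0]-.49)<.05)&(abs(P[...,1]-.17)<.07)
    q=P[m]; print(n,m.sum(),q.mean(0),np.argwhere(m).mean(0))
    m=(s["color"].max(-1)<45)&(abs(P[...,0]-.653)<.03)&(abs(P[...,1]-.18)<.03)&(abs(P[...,2]-.13)<.004)
    print(m.sum(),P[m].mean(0),P[m].min(0),P[m].max(0))
E
```

```text
3.05 [0.49561812 0.13113318 0.22045158] [ 0.31069867  0.11509406 -0.59536877]
scene 268 [0.50251687 0.18397656 0.1708843 ] [227.89179104 386.90671642]
312 [0.65299265 0.18091135 0.13045936] [0.63809486 0.16589788 0.12610519] [0.66710473 0.19511901 0.13369839]
side 291 [0.49512244 0.17240168 0.16778674] [212.13058419 267.83161512]
15 [0.64590624 0.16871825 0.12715878] [0.63672617 0.16156885 0.12613489] [0.65682615 0.1826869  0.12854408]
```

The knob moved 0.117 m in y, which matches full travel of 1.10 rad (0.115 m). Next is the start button at (0.653, 0.181).

Call:
drive_tool(moves=[[[-0.0125,0,0.039],[0,0,0],0],[[-0.0125,0,0.039],[0,0,0],0],[[-0.0125,0,0.039],[0,0,0],0],[[-0.0125,0,0.04],[0,0,0],0],[[0,0.03,0],[0,0,0],0],[[0,0.03,0],[0,0,0],0],[[0,0.015,0],[0,0,0],0],[[0,0,0],[0,0,0],0]])

```text
clock: 3.82
ee_pos: [0.6479, 0.1801, 0.1365]
tcp_rot: [0.503, -0.501, 0.499, -0.497]
contact_force: [-0.4, -0.6, 0.4]
gripper_width: -0.0001
```

```bash
python3 - <<'E'
from h import *
o=observe(); print(o["clock"],o["ee_pos"],o["contact_force"])
s=snapshot("scene"); w=snapshot("wrist")
a=s["color"][:,:,::-1];b=w["color"][:,:,::-1]
cv2.imwrite('pics/c4.png',np.hstack([a[130:430,180:580],b[180:480,120:520]]))
E
```

```text
3.8167 [0.64786343 0.18007599 0.13647187] [-0.37256354 -0.64576576  0.36333341]
```

View pics/c4.png

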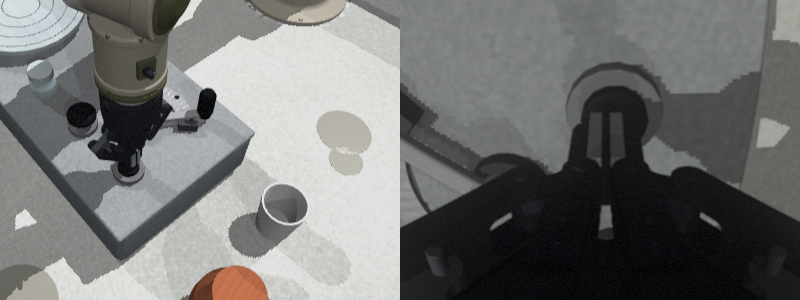

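The wrist crop shows the fingertips at x≈605 against the button centre at x≈614, so they need about 5 mm more in +x. I'll correct that and press.

Call:
drive_tool(moves=[[[-0.001,0,0.005],[0,0,0],0],[[0,0.004,0],[0,0,0],0],[[0,0.004,0],[0,0,0],0],[[0,0.003,0],[0,0,0],0],[[0,0.002,0],[0,0,0],0],[[0,0,0],[0,0,0],0]])

```text
clock: 4.42
ee_pos: [0.6557, 0.1819, 0.1292]
tcp_rot: [-0.5, 0.5, -0.5, 0.5]
contact_force: [-0.0, 0.1, 2.2]
gripper_width: -0.0001
```

Call:
drive_tool(moves=[[[0,0.003,0],[0,0,0],0],[[0,0.003,0],[0,0,0],0],[[0,0,0],[0,0,0],0],[[0,0,0],[0,0,0],0]])

```text
clock: 4.75
ee_pos: [0.6559, 0.182, 0.1241]
tcp_rot: [-0.5, 0.5, -0.5, 0.5]
contact_force: [-3.0, -0.8, 9.3]
gripper_width: -0.0001
```

Call:
drive_tool(moves=[[[0,0.003,0],[0,0,0],0],[[0,0,0],[0,0,0],0],[[0,0,0],[0,0,0],0]])

```text
clock: 5.0
ee_pos: [0.656, 0.182, 0.1237]
tcp_rot: [-0.499, 0.5, -0.5, 0.501]
contact_force: [-8.8, -2.3, 31.0]
gripper_width: 0.0001
```

Call:
drive_tool(moves=[[[0,-0.02,0],[0,0,0],0],[[0,-0.04,0],[0,0,0],0],[[0,-0.04,0],[0,0,0],0],[[0,0,-0.04],[0,0,0],0],[[0,0,-0.04],[0,0,0],0],[[0.03,0,-0.03],[0,0,0],0],[[0.04,0,0],[0,0,0],0],[[0.04,0,0],[0,0,0],0]])

```text
clock: 5.67
ee_pos: [0.5444, 0.0728, 0.2205]
tcp_rot: [-0.501, 0.499, -0.499, 0.501]
contact_force: [0.9, -0.7, 0.9]
gripper_width: -0.0001
```

```bash
python3 - <<'E'
from h import *
o=observe(); print(o["clock"],o["ee_pos"],o["contact_force"])
s=snapshot("scene"); d=snapshot("side"); P=cloud(s)
m=(s["color"].max(-1)<45)&(abs(P[...,0]-.653)<.02)&(abs(P[...,1]-.18)<.02)&(P[...,2]>.115)
print("start top",P[m].mean(0))
cv2.imwrite('pics/c5.png',cv2.resize(np.hstack([s["color"],d["color"]])[:,:,::-1],(800,300)))
E
```

```text
5.6667 [0.54435979 0.07278853 0.22054584] [ 0.88482968 -0.68361378  0.85563613]
start top [0.65366623 0.18131245 0.12990026]
```

View pics/c5.png

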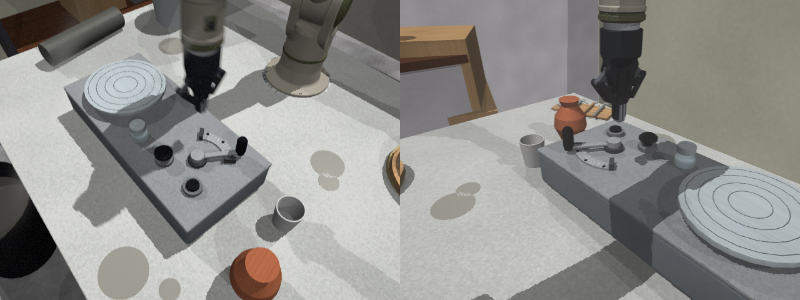

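Both views show the lever still at full speed, with the knob at scene (241,146). The start button is back out at 130 mm, the jar, cup and vase are in place, and the arm is clear of everything.

```bash
python3 -c "
from rig import finish_job; print(finish_job())"
```

```text
the job is handed in; nothing more can be done
None
```

I set the wheel's speed lever to full, then pressed the start button and let it spring back. The job was handed in at about 5.7 s on the robot's clock.

- **Lever:** I pushed the knob with the shut fingers from the stop end, past the first click, to the second stop. It moved 0.117 m in y, against 0.115 m expected for full travel. In the last pictures it was still there after the arm let go. A final light push at the stop met only about 1 N, so it did not confirm the firm end by force.
- **Start button:** I pressed it straight down until it went solid, with the fingertip at 123.7 mm and 31 N on the tool; fully down is 124 mm. My first press stopped short, with the tip at 129 mm and about 2 N, so I pressed further without letting go. Afterwards its top measured 129.9 mm, so it is fully out.
- **Everything else:** I never went near the stop button. The jar, cup and vase stand where they were in the last pictures, judged by eye rather than measured. The arm is raised and touching nothing.

I did not check in the pictures whether the wheel head was turning; there was nothing on it to show motion.

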